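Slide the printing block in under the bar of the proofing press

ROBOT

A 6-joint arm with a two-finger parallel gripper is mounted at the origin on a cart in front of the work surface, level with it; the furniture and walls round the work are solid. World frame = base frame: x ahead of the robot, y to its left, z up, the work surface at z = 0. Lengths are in m, angles in rad, forces in N, time in s.
With the tool pointing down it reaches from about 0.25 to 0.725 m from the base axis. Payload 4 kg.
Tool frame: the origin (TCP) lies between the finger pads; the fingertips stand 8 mm ahead of it and the grasp point (between the pads) lies 11 mm behind it; z points along the fingers, y is the line along which they close (so a half turn about z gives the same grasp; the last joint's range is limited). The gripper opens to 85 mm and grips with 20 to 120 N. Pads are 22 mm wide; open, the fingers measure 114 mm over their backs; the gripper's body (76 mm by 85 mm) begins 54 mm behind the grasp point. The pads swing forward as they close: fully open they stand 13 mm farther back than shut.
Start: joints at [1.104, 0.241, 0.005, 1.335, 0, 1.571], TCP at [0.225, 0.447, 0.213] pointing down, gripper open.
Joint ranges: [-2.72, 2.72], [-1.05, 1.87], [-1.09, 1.28], [-1.99, 2.15], [-1.42, 1.44], [-3.14, 3.14]. Speed limits (rad/s): [2.79, 2.79, 3.14, 3.14, 3.14, 3.14].

INTERFACE

Orientations are given as a unit quaternion [x, y, z, w].
In Python, from workcell import status, viewer, bot gives the robot as it stands.
- The arm moves only by the tool servo_tool, never from a script. Its argument "commands" is a list of rows, each a list of 5 numbers: the finger opening in mm, from 0 to 85.4, then the shift along the tool's x, y, z in mm, then the turn about the tool's z in rad. A call has 1 to 20 rows; each row shifts and turns the commanded pose from where the row before left it, along the tool's axes as they then stand; what a row does not reach is not made up. A row lasts 1/8 s, in which the tool goes at most 62.5 mm and 10.7 degrees, less where a joint would pass 70% of its speed; a pose out of reach is approached as far as the arm can. A call is refused whole if a number of a shift passes 62.5 or a number of a turn 0.188, either way. A call with a gripper value outside its range is refused whole. The fingers move at their own pace and stop on an object; the grip force is fixed at half the most. Time passes only in rows, so rows that do not move let the fingers close. It gives the time, the measured TCP pose, the force, the opening and the grip force at its end, in the units of the state.
- status.get_obs(): the state, without advancing time (a new reading comes with each control period).
- viewer.camera(name): name is "scene" or "top" or "wrist"; returns (picture, depth): 400x640x3 uint8, red, green, blue; 400x640 float32, m along the optical axis (not along the pixel's ray), 0 where there is no reading.
- viewer.get_calibration(name): a dict with "camera_matrix" (3x3 intrinsics, pixels), "R" (3x3) and "t" (3): a world point X has camera coordinates R X + t; the wrist camera has in their place "T_tool_cam" (4x4, takes a point from camera to tool coordinates, whose origin is the TCP and whose axes are the flange's). Camera axes: x right, y down, z forward; pixel columns grow to the right and rows downward; lengths in m; the calibration is good to about 2 mm. A picture is of the moment at which its call begins: read the wrist's pose just before it. get_calibration takes no time and is no camera call.
- bot.job_done(): hands the job in; it is judged then, once.
Trained networks look in the newest picture that a camera, given by its name, has taken for a name from the list of things; names that differ only in an ending like _2 or _b are one class to them, and where a whole thing is asked for, a point or a joint stands for the part that bears it (a point fixed in the world has none). Each returns a list of dicts, best first, with "p" (0 to 1); they miss things now and then, are a little off and sometimes report something else, mostly with a low value. They report only what shows in the picture. A call takes as long as a camera call.
- viewer.masks_of(camera, label): "mask" (400x640 bool, what is visible of it) and "pixel" ([row, column] in pixels, amid what is visible of it).
- viewer.spot_point(camera, label): "pixel" ([row, column] in pixels: a listed point, or the origin of a listed thing).
The state is a dict: "clock": time; "joint_pos": joint angles; "joint_vel": joint speeds; "tau": joint torques, N m; "eef_pos": TCP position; "tool_rot": TCP orientation; "ft_force": force on the tool from outside, world axes, zero at the start; "ft_torque": the same for the moment, N m; "grip_width": finger opening in m; "grasp_force": force on a finger pad.
Only numpy, scipy, OpenCV 4.12 (cv2) and the standard library are available. Lean on these libraries where they do the work, as an engineer would, in place of code of your own. Each camera call takes 0.05 s, during which the arm holds its last target. There are 200 camera calls.

TASK

Load the small proofing press: take the thin printing block, the one that fits under the press's fixed steel bar, and slide it in flat under the bar, grip end towards the open front, until it is fully home against the stop at the back. Let go of it there. Leave the thick block where it is.

Things in the scene. Friction and masses are not known exactly. Their poses are not given: they have to be found in the camera images.
- thin_block_mid (a point): Middle of the thin block's slab, 8 mm above its underside. Loose, about 0.16 kg; light wood slab 120 (x) x 70 (y) x 16 mm, grey lino face below, z up. On top near its rear end a wooden grip rib 34 (x) x 20 (y) mm, 42 mm tall above the slab; from this point the rib's axis is at x -40 mm, y 0, and it spans z +8 to +50 mm. +x points to the plain front end, which goes in first.
- thick_block_mid (a point): Middle of the other block's slab, 21 mm above its underside: same make, footprint and grip rib, but the slab is 42 mm thick and cannot pass under the bar. Not to be moved.
- press_home (a point): Where the thin block's middle comes when fully home, 18 mm above the table. Press: fixed, brown wood bed 124 mm wide, 10 mm thick, its top 8 mm below this point, reaching x -85 to +75 mm; +x runs level from the open front into the press, z up. Two cheeks on the bed, 90 mm apart inside, 12 thick, 28 mm tall, x -11 to +75 mm. Wooden stop strip 16 mm tall, front face at x +60 mm.
- press_bar (a point): Centre of the fixed steel bar that lies across the press's two cheeks: 26 mm (x) x 124 mm (y) x 16 mm (z), axes as the press's. Its underside is 28 mm above the bed, its bolt heads at both ends rise 7 mm above its top. It is 20 mm in x and 28 mm in z from the home point; with the block home, the grip rib stays outside, in front of it.

How it is judged:
At the end, for the whole second after the job is handed in: The thin block lies flat on the press's bed under the bar: its middle at most 15 mm short of the home point along the press, within 15 mm of it sideways and 5 mm in height, turned no more than 0.2 rad from the press's direction and tilted less than 0.1 rad (x of thin_block_mid in the frame of press_home between -0.015 and 0.01 m and y of thin_block_mid in the frame of press_home between -0.015 and 0.015 m and z of thin_block_mid in the frame of press_home between -0.005 and 0.005 m and angle between thin_block_mid's own z axis and vertical below 0.1 rad and angle between the x axis of thin_block_mid and the x axis of press_home, either way round below 0.2 rad); the robot touches nothing.
It fails at once if the thick block is moved by more than 30 mm (distance of thick_block_mid from where it was at the start of the episode above 0.03 m).
It also fails if it takes over 40 s, if anything falls off the work surface, if the arm or the gripper's body presses on something with over 40 N, if the wrist force passes 120 N, or if a joint passes its speed limit or range.

## Working session

There is one attempt and no reset: what is moved stays moved. The work goes in short steps, Python scripts to look and compute and a tool call to move; the robot and the scene stay as the last step left them, time stands still between calls to the robot, and variables do not carry over. Pictures are saved under pics/ and viewed, at most 10 in all, crops included, and the job is handed in when it is done.

Besides the shell and the picture viewer there is one more tool, called after "Emit:" by a JSON object that holds its "name" and its "arguments". servo_tool: Moves the arm, as the interface text tells. Its arguments: {"type":"object","properties":{"commands":{"type":"array"}},"required":["commands"]}

```bash
mkdir -p pics; cat > h.py <<'E'
import numpy as np, cv2
from workcell import status, viewer, bot
def world(cam,d,mask=None):
    c=viewer.get_calibration(cam);K=np.array(c["camera_matrix"])
    v,u=np.nonzero((d>0)&(mask if mask is not None else True))
    z=d[v,u];P=np.c_[(u-K[0,2])/K[0,0]*z,(v-K[1,2])/K[1,1]*z,z]
    if cam=="wrist":
        from scipy.spatial.transform import Rotation as R
        o=status.get_obs();T=np.array(c["T_tool_cam"]);P=P@T[:3,:3].T+T[:3,3]
        return P@R.from_quat(o["tool_rot"]).as_matrix().T+o["eef_pos"],v,u
    return (P-np.array(c["t"]))@np.array(c["R"]),v,u
E
python3 - <<'E'
from h import *
ims=[]
for cam in("scene","top"):
    p,d=viewer.camera(cam);ims.append(p);np.savez(f"{cam}.npz",p=p,d=d)
    for l in("thin_block_mid","thick_block_mid","press_home","press_bar"):
        for m in viewer.masks_of(cam,l)[:2]:
            k=m["mask"];P,v,u=world(cam,d,k)
            print(cam,l,round(m["p"],2),m["pixel"],k.sum(),np.round(np.percentile(P,[2,50,98],axis=0),3).tolist() if len(P) else '')
        for m in viewer.spot_point(cam,l)[:2]: print("  pt",round(m["p"],2),m["pixel"])
    cv2.imwrite(f"pics/{cam}.png",p[...,::-1])
o=status.get_obs();print(o["tool_rot"],o["eef_pos"],o["clock"])
E
```

```text
scene thin_block_mid 0.85 [277.4, 322.0] 2415 [[0.439, -0.23, 0.002], [0.488, -0.189, 0.016], [0.553, -0.152, 0.058]]
  pt 0.85 [277.8, 325.8]
scene thick_block_mid 0.94 [169.6, 233.0] 1394 [[0.474, 0.284, 0.0], [0.517, 0.293, 0.036], [0.59, 0.353, 0.081]]
  pt 0.67 [170.5, 239.5]
scene press_home 0.59 [217.8, 355.4] 2915 [[0.583, -0.084, 0.003], [0.669, -0.036, 0.011], [0.738, 0.038, 0.055]]
  pt 0.87 [215.7, 355.0]
scene press_bar 0.7 [219.8, 353.7] 2872 [[0.583, -0.084, 0.002], [0.669, -0.037, 0.011], [0.737, 0.036, 0.055]]
  pt 0.81 [201.9, 364.4]
  pt 0.55 [169.2, 237.4]
top thin_block_mid 0.56 [237.1, 397.4] 1271 [[0.442, -0.225, 0.009], [0.5, -0.18, 0.017], [0.559, -0.14, 0.06]]
  pt 0.93 [239.4, 395.4]
top thick_block_mid 0.66 [246.1, 196.9] 1539 [[0.476, 0.285, 0.001], [0.534, 0.316, 0.042], [0.596, 0.358, 0.086]]
  pt 0.58 [244.7, 199.3]
top press_home 0.59 [181.8, 325.0] 2821 [[0.586, -0.078, 0.005], [0.664, -0.019, 0.012], [0.741, 0.041, 0.058]]
  pt 0.91 [177.2, 326.0]
top press_bar 0.67 [245.8, 198.5] 1381 [[0.476, 0.285, 0.015], [0.533, 0.315, 0.043], [0.591, 0.353, 0.086]]
top press_bar 0.55 [185.2, 325.4] 2747 [[0.589, -0.078, 0.005], [0.665, -0.019, 0.012], [0.741, 0.041, 0.058]]
  pt 0.79 [171.5, 327.0]
[ 2.31267560e-01  9.72890187e-01 -1.34251713e-05  4.61660126e-06] [0.22499121 0.44649292 0.21280446] 0.9
```

View pics/scene.png

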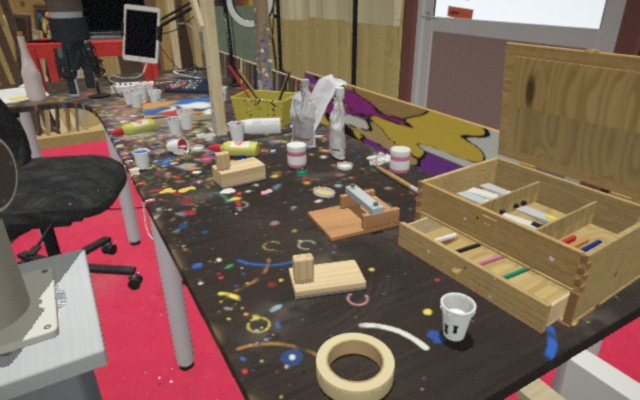

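View pics/top.png

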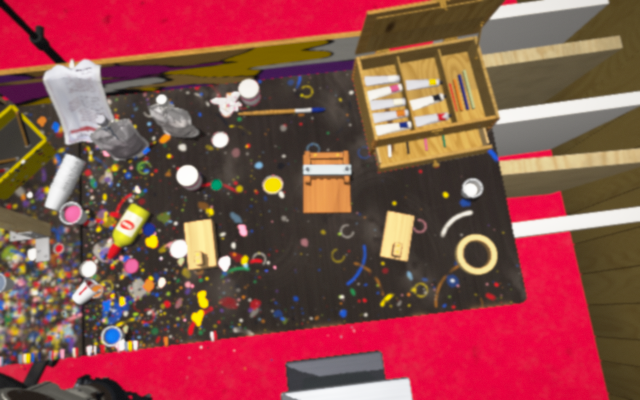

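The scene view shows the thin block at about (row 277, col 325) with its rib towards the robot. The press is at (216, 355), with its open front also towards the robot, and the thick block is at (170, 238). The top view agrees. Next I'll fit the poses.

```bash
python3 - <<'E'
from h import *
def rect(P,n):
    (c,s,a)=cv2.minAreaRect((P[:,:2]*1000).astype(np.float32)); print(n,len(P),np.round(c,1),np.round(s,1),round(a,1))
for cam in("scene","top"):
    d=np.load(cam+".npz")["d"];P,v,u=world(cam,d)
    near=lambda x0,x1,y0,y1,z0,z1:P[(P[:,0]>x0)&(P[:,0]<x1)&(P[:,1]>y0)&(P[:,1]<y1)&(P[:,2]>z0)&(P[:,2]<z1)]
    print(cam,"table z",np.median(near(.4,.6,-.1,.2,-.02,.02)[:,2]))
    rect(near(.42,.58,-.25,-.12,.011,.022),"slab")
    q=near(.42,.58,-.25,-.12,.03,.08);rect(q,"rib");print(q.mean(0))
    rect(near(.56,.77,-.11,.07,.007,.018),"bed")
    q=near(.56,.77,-.11,.07,.045,.08);rect(q,"bar");print(np.median(q,0))
    # bar long axis line
    x=cv2.fitLine((q[:,:2]*1000).astype(np.float32),cv2.DIST_HUBER,0,.01,.01).ravel();print("barline deg",np.degrees(np.arctan2(-x[0],x[1])),x[2:])
E
```

```text
scene table z -0.0005469949615020313
slab 1560 [ 500.6 -182.6] [ 73.6 120.1] 72.7
rib 410 [ 462.5 -172.1] [21.8 35. ] 70.9
[ 0.45977949 -0.17633205  0.04727858]
bed 1562 [663.1 -19. ] [128.  160.8] 83.7
bar 435 [687.6 -22.5] [125.3  27.3] 83.9
[ 0.68260116 -0.03046875  0.05324255]
barline deg -5.391209 [682.6232  -31.01413]
top table z 0.000682616980318732
slab 1058 [ 501.6 -183.3] [ 70.5 120.3] 72.6
rib 131 [ 463.4 -170.9] [20.1 33.9] 73.4
[ 0.46264486 -0.16924733  0.05503601]
bed 1711 [663.8 -19.3] [176.9 204.5] 89.3
bar 482 [697.5 -23.6] [124.   59.4] 75.2
[ 0.68836277 -0.02106456  0.05416531]
barline deg -6.404133 [688.02905  -20.688635]
```

Emit:
{"name": "servo_tool", "arguments": {"commands": [[85, -35, -32, 0, 0], [85, -35, -32, 0, 0], [85, -35, -32, 0, 0], [85, -35, -32, 0, 0], [85, -35, -32, 0, 0], [85, -35, -32, 0, 0], [85, -35, -32, 0, 0], [85, -35, -32, 0, 0], [85, -35, -32, 0, 0], [85, -35, -32, 0, 0], [85, -35, -32, 0, 0], [85, -35, -32, 0, 0], [85, -35, -31, 0, 0], [85, -35, -30, 0, 0], [85, 0, 0, 0, -0.17], [85, 0, 0, 0, 0]]}}

```text
clock: 2.9
eef_pos: [0.4622, -0.1719, 0.2125]
tool_rot: [0.149, 0.989, 0.0, -0.0]
ft_force: [-0.3, 0.4, 0.1]
grip_width: 0.0851
grasp_force: 0.0
```

```bash
cat > w.py <<'E'
from h import *
import sys
from scipy.spatial.transform import Rotation as R
o=status.get_obs();p,d=viewer.camera("wrist");cv2.imwrite(f"pics/{sys.argv[1]}.png",p[...,::-1])
M=R.from_quat(o["tool_rot"]).as_matrix();print(np.round(o["eef_pos"],4),np.round(M,3).tolist(),np.round(o["joint_pos"],2),o["clock"],o["grip_width"],o["ft_force"])
P,v,u=world("wrist",d)
def near(x0,x1,y0,y1,z0,z1): return P[(P[:,0]>x0)&(P[:,0]<x1)&(P[:,1]>y0)&(P[:,1]<y1)&(P[:,2]>z0)&(P[:,2]<z1)]
def rect(P,n):
    if len(P)<20: return
    (c,s,a)=cv2.minAreaRect((P[:,:2]*1000).astype(np.float32)); print(n,len(P),np.round(c,1),np.round(s,1),round(a,1),np.median(P[:,2]).round(4))
E
cat > w1.py <<'E'
from w import *
rect(near(.42,.58,-.25,-.12,.011,.022),"slab");rect(near(.42,.58,-.25,-.12,.05,.065),"ribtop")
rect(near(.56,.77,-.11,.07,.007,.013),"bed");rect(near(.56,.77,-.11,.07,.045,.08),"bar")
E
python3 w1.py wr1
```

```text
[ 0.4622 -0.1719  0.2125] [[-0.955, 0.295, -0.001], [0.295, 0.955, 0.0], [0.001, 0.0, -1.0]] [-0.36  0.23 -0.01  1.33  0.   -0.06] 2.9 0.08511430297772454 [-0.34511325  0.37023897  0.07091576]
slab 4048 [ 500.5 -179.3] [ 70.  119.3] 72.3 0.0165
ribtop 504 [ 462.4 -167. ] [19.4 33.2] 72.5 0.0581
bed 5255 [641.8 -13.1] [123.9 117.8] 84.0 0.0106
bar 1122 [690.1   1.5] [84.2 27.5] 83.5 0.0544
```

Emit:
{"name": "servo_tool", "arguments": {"commands": [[85, 0, 2, 40, 0], [85, 0, 0, 40, 0], [85, 0, 0, 40, 0], [85, 0, 0, 35, 0], [85, 0, 0, 26, 0], [85, 0, 0, 0, 0], [0, 0, 0, 0, 0], [0, 0, 0, 0, 0], [0, 0, 0, 0, 0], [0, 0, 0, 0, 0], [0, 0, 0, 0, 0], [0, 0, 0, 0, 0], [0, 0, 0, 0, 0], [0, 0, 0, 0, 0]]}}

```text
clock: 4.7
eef_pos: [0.4636, -0.17, 0.0327]
tool_rot: [0.148, 0.989, -0.0, 0.001]
ft_force: [-2.4, -0.4, 5.8]
grip_width: 0.0176
grasp_force: 59.0
```

Emit:
{"name": "servo_tool", "arguments": {"commands": [[0, 0, 0, -15, 0], [0, 0, 0, -30, 0], [0, 0, 0, -30, 0], [0, 0, 0, 0, 0], [0, 0, 0, 0, 0]]}}

```text
clock: 5.32
eef_pos: [0.4622, -0.1692, 0.1062]
tool_rot: [0.148, 0.989, 0.0, -0.001]
ft_force: [-1.1, -0.4, -1.0]
grip_width: 0.0178
grasp_force: 58.8
```

```bash
cat > w2.py <<'E'
from w import *
x,y,z=o["eef_pos"]
k=near(x-.06,x+.13,y-.12,y+.08,z-.05,z+.0)
rect(k,"blk"); c,r,_,_=np.linalg.lstsq(np.c_[k[:,:2]-k[:,:2].mean(0),np.ones(len(k))],k[:,2],rcond=None); print("slope",c, "top z rel tcp",c[2]-z)
E
python3 w2.py wr2; python3 - <<'E'
from h import *
p,d=viewer.camera("scene");cv2.imwrite("pics/s2.png",cv2.resize(p[150:330,230:450],None,fx=3,fy=3)[...,::-1])
E
```

```text
[ 0.4622 -0.1692  0.1062] [[-0.956, 0.292, -0.001], [0.292, 0.956, 0.001], [0.001, 0.0, -1.0]] [-0.35  0.3  -0.2   1.07  0.   -0.05] 5.325 0.01783937711060556 [-1.13772765 -0.40281585 -1.04707433]
blk 7062 [ 499. -179.] [ 70.3 120.9] 72.5 0.0889
slope [ 0.00243081 -0.0079976   0.08857805] top z rel tcp -0.017614087259204658
```

View pics/s2.png

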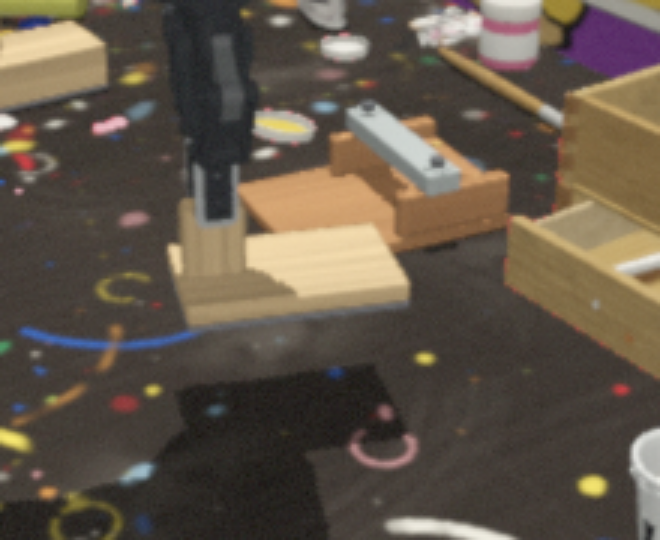

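View pics/wr2.png

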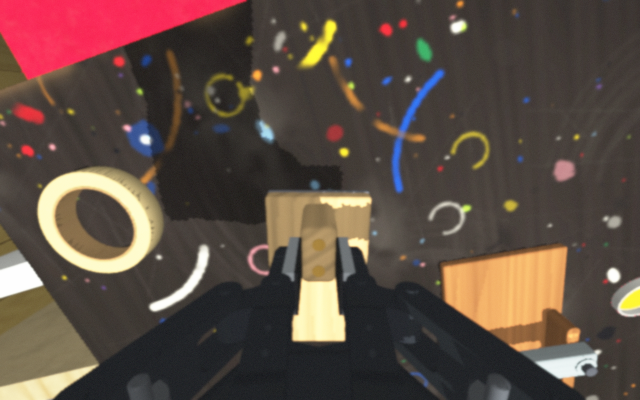

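Emit:
{"name": "servo_tool", "arguments": {"commands": [[0, 0, 0, 0, -0.1], [0, 0, 0, 0, -0.095], [0, -9, 34, 0, 0], [0, -9, 34, 0, 0], [0, -9, 34, 0, 0], [0, -9, 34, 0, 0], [0, -8, 35, 0, 0], [0, 0, 0, 20, 0], [0, 0, 0, 20, 0], [0, 0, 0, 0, 0], [0, 0, 0, 0, 0]]}}

```text
clock: 6.8
eef_pos: [0.5239, -0.0039, 0.0667]
tool_rot: [0.051, 0.999, 0.0, -0.0]
ft_force: [0.6, 0.5, -0.6]
grip_width: 0.0175
grasp_force: 59.0
```

```bash
cat > m.py <<'E'
from h import *
import sys
o=status.get_obs();tz=o["eef_pos"][2];print(np.round(o["eef_pos"],4),np.round(o["tool_rot"],3))
def rect(P,n):
    if len(P)<20: return
    (c,s,a)=cv2.minAreaRect((P[:,:2]*1000).astype(np.float32)); print(n,len(P),np.round(c,1),np.round(s,1),round(a,1),np.median(P[:,2]).round(4))
for cam in("scene","top","wrist"):
    p,d=viewer.camera(cam);P,v,u=world(cam,d)
    near=lambda x0,x1,y0,y1,z0,z1:P[(P[:,0]>x0)&(P[:,0]<x1)&(P[:,1]>y0)&(P[:,1]<y1)&(P[:,2]>z0)&(P[:,2]<z1)]
    print(cam);rect(near(.48,.67,-.08,.06,tz-.026,tz-.012),"slab")
    rect(near(.56,.77,-.11,.07,.006,.014),"bed");rect(near(.66,.77,-.11,.07,.045,.058),"bar")
    cv2.imwrite(f"pics/{cam}_{sys.argv[1]}.png",p[...,::-1])
    if cam=="scene": cv2.imwrite(f"pics/sc_{sys.argv[1]}.png",cv2.resize(p[150:330,230:450],None,fx=3,fy=3)[...,::-1])
E
python3 m.py a
```

```text
[ 0.5239 -0.0039  0.0667] [ 0.051  0.999  0.    -0.   ]
scene
slab 1005 [590.  -17.1] [ 83.  182.8] 76.8 0.0489
bed 1125 [661.9 -19.8] [126.6 158.8] 84.1 0.0096
bar 412 [688.  -22.1] [124.8  27.5] 83.6 0.0531
top
bed 359 [661.  -20.4] [175.4 203.5] 89.2 0.0103
bar 131 [687.2 -20.1] [120.7  32.3] 86.3 0.0539
wrist
slab 6599 [563.4  -6.4] [ 70.1 120.9] 83.9 0.051
bed 774 [626.5 -12. ] [124.   86.3] 84.2 0.0103
```

View pics/sc_a.png

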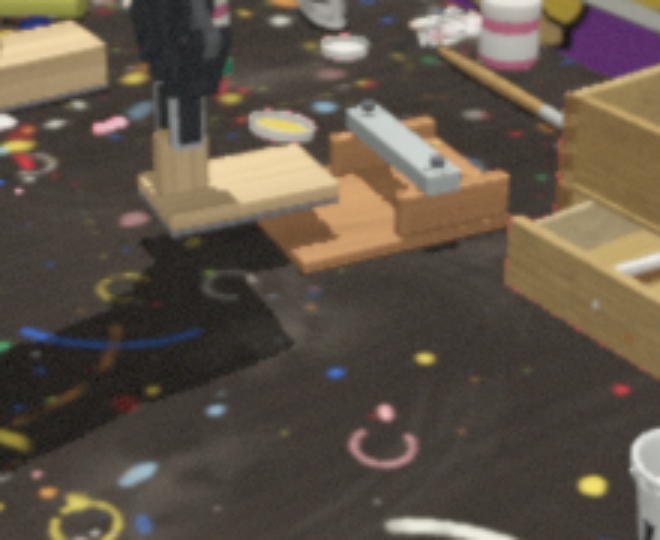

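Emit:
{"name": "servo_tool", "arguments": {"commands": [[0, 0, 0, 10, 0], [0, 0, 0, 10, 0], [0, 0, 0, 0, 0], [0, -20, 0, 0, 0], [0, -20, 0, 0, 0], [0, -20, 0, 0, 0], [0, -20, 0, 0, 0], [0, -10, 0, 0, 0], [0, -6, 0, 0, 0], [0, 0, 0, 0, 0], [0, 0, 0, 2, 0], [0, 0, 0, 1, 0], [0, 0, 0, 0, 0]]}}

```text
clock: 8.57
eef_pos: [0.6191, -0.0136, 0.0437]
tool_rot: [0.051, 0.999, 0.0, -0.0]
ft_force: [0.9, -0.0, -1.4]
grip_width: 0.0179
grasp_force: 59.0
```

Emit:
{"name": "servo_tool", "arguments": {"commands": [[0, -3, 0, 0.5, 0], [0, -2, 0, 0.5, 0], [0, -2, 0, 0, 0], [0, -2, 0, 0, 0], [0, 0, 0, 0, 0]]}}

```text
clock: 9.2
eef_pos: [0.6289, -0.0145, 0.0429]
tool_rot: [0.051, 0.999, 0.0, 0.0]
ft_force: [-0.7, 0.0, -0.4]
grip_width: 0.0177
grasp_force: 59.1
```

Emit:
{"name": "servo_tool", "arguments": {"commands": [[0, -1, 0, 0.5, 0], [0, -1, 0, 0.5, 0], [0, -1, 0, 0, 0], [0, 0, 0, 0, 0]]}}

```text
clock: 9.7
eef_pos: [0.6296, -0.0147, 0.0427]
tool_rot: [0.051, 0.999, 0.0, -0.002]
ft_force: [-6.8, -0.5, 8.6]
grip_width: 0.018
grasp_force: 60.1
```

Emit:
{"name": "servo_tool", "arguments": {"commands": [[40, 0, 0, 0, 0], [50, 0, 0, 0, 0], [50, 0, 0, 0, 0], [50, 0, 0, 0, 0], [50, 0, 0, -10, 0], [50, 0, 0, -30, 0], [50, 0, 0, -40, 0], [50, 10, 0, -40, 0], [50, 30, 0, -20, 0], [50, 30, 0, 0, 0], [50, 30, 0, 0, 0], [50, 0, 0, 0, 0]]}}

```text
clock: 11.2
eef_pos: [0.5304, -0.0045, 0.183]
tool_rot: [0.051, 0.999, 0.0, 0.0]
ft_force: [0.2, 0.2, 1.0]
grip_width: 0.05
grasp_force: 0.0
```

```bash
cat > f.py <<'E'
from w import *
rect(near(.56,.69,-.08,.05,.022,.0295),"slab");rect(near(.56,.69,-.08,.05,.06,.075),"ribtop")
rect(near(.56,.77,-.11,.07,.007,.013),"bed");rect(near(.66,.77,-.11,.07,.045,.058),"bar")
E
python3 f.py wf; python3 - <<'E'
from h import *
p,d=viewer.camera("scene");cv2.imwrite("pics/sf.png",cv2.resize(p[150:330,230:450],None,fx=3,fy=3)[...,::-1])
E
```

```text
[ 0.5304 -0.0045  0.183 ] [[-0.995, 0.101, 0.0], [0.101, 0.995, 0.0], [-0.0, 0.0, -1.0]] [-0.01  0.31  0.03  1.28  0.    0.09] 11.2 0.04998807393273716 [0.21503863 0.22980278 1.04521297]
slab 2376 [648.9 -13.9] [111.6  78.2] 84.6 0.0265
ribtop 561 [655.7 -32.9] [ 31.4 100.6] 51.2 0.0678
bed 3559 [642.4 -13.2] [124.1 114.4] 84.0 0.0105
bar 2086 [690.  -18.5] [124.   27.7] 84.0 0.0544
```

View pics/sf.png

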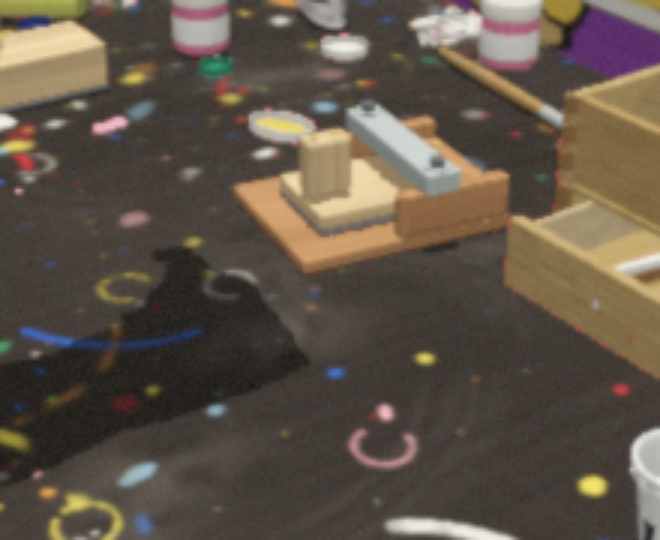

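The block lies flat under the bar with its rib in front of it, and the gripper is clear. The stop contact was felt at the expected position.

```bash
python3 -c "
from h import *
print(bot.job_done())"
```

```text
the job is handed in; nothing more can be done
None
```

The thin block is flat under the bar and home against the stop, released with the gripper clear; the thick block was never touched, and I handed the job in at about 11 s (no verdict was returned).

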